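# Sort the washed glassware into its trays

### The job

Sort the washed glassware on the bench: stand both open beakers in the long tray, both lidded weighing bottles in the square tray, and the conical flask in the round dish. Every piece must end upright, flat on the floor of its tray; set each down gently, without tipping or dropping it, and leave the marker pen and the spatula where they lie.

Things in the scene. Friction and masses are not known exactly. Their poses are not given: they have to be found in the camera images.
- beaker_a_mid (a point): One open glass beaker, a straight hollow cylinder 50 mm in outer diameter and 70 mm tall, wall 3 mm, open at the top; about 60 g. The point is on its axis half-way up, 35 mm above its underside; z is its axis, pointing up. There are two alike.
- beaker_b_mid (a point): The other open glass beaker, a straight hollow cylinder 50 mm in outer diameter and 70 mm tall, wall 3 mm, open at the top; about 60 g. The point is on its axis half-way up, 35 mm above its underside; z is its axis, pointing up. There are two alike.
- weighing_a_mid (a point): One lidded glass weighing bottle, the smallest kind: a closed upright cylinder 40 mm in diameter, 53 mm tall with its flat white lid, and a 12 mm wide grey knob on top (62 mm in all); about 60 g. The point is on its axis, 31 mm above its underside; z is its axis, pointing up. There are two alike.
- weighing_b_mid (a point): The other lidded glass weighing bottle, the smallest kind: a closed upright cylinder 40 mm in diameter, 53 mm tall with its flat white lid, and a 12 mm wide grey knob on top (62 mm in all); about 60 g. The point is on its axis, 31 mm above its underside; z is its axis, pointing up. There are two alike.
- flask_neck (a point): Conical (Erlenmeyer) glass flask, 105 mm tall: base 62 mm in diameter, narrowing to a straight neck 26 mm in diameter from 66 mm up; a lip 30 mm wide, for looks only, ends it; about 100 g, centre of mass low. The point is on its axis in the middle of the neck, 85 mm above its underside, where it can be gripped; z is its axis, pointing up.
- tray_long: The long stainless tray with rows of dark perforations (painted marks: the floor is flat), 90 mm (its x) by 190 mm (its y) outside, walls 2 mm thick. Its walls rise 12 mm above the bench and its floor is 2 mm thick. It is fixed to the bench. The origin is the centre of its underside, on the bench; z is up, y along its long side.
- tray_square: The square stainless tray, 140 by 140 mm outside, walls 2 mm thick, same flat dotted floor. Its walls rise 12 mm above the bench and its floor is 2 mm thick. It is fixed to the bench. The origin is the centre of its underside, on the bench; z is up, x and y along its sides.
- tray_round: The round stainless dish, 130 mm in outer diameter, wall 3 mm thick, same flat dotted floor. Its walls rise 12 mm above the bench and its floor is 2 mm thick. It is fixed to the bench. The origin is the centre of its underside, on the bench; z is up.
- marker_mid (a point): Bystander to be left where it lies: white marker pen with a black cap, 130 mm long, 13 mm wide, 16 mm high with its clip, lying on the bench among the glassware or between two trays. The point is near its middle, 6 mm above the bench; x is along it.
- spatula_mid (a point): Bystander to be left where it lies: flat steel laboratory spatula, 140 mm long, 12 mm wide, 4 mm thick, lying on the bench between two trays or among the glassware. The point is near its middle, 2 mm above the bench; x is along it.

How it is judged:
At the end, for the whole second after the job is handed in: Beakers in the long tray, weighing bottles in the square tray, flask in the round dish, anywhere inside the walls: each standing on the tray floor (height within 6 mm), upright within 0.1 rad and at rest (under 0.02 m/s) (x of beaker_a_mid in the frame of tray_long between -0.03 and 0.03 m and y of beaker_a_mid in the frame of tray_long between -0.078 and 0.078 m and z of beaker_a_mid in the frame of tray_long between 0.031 and 0.043 m and angle between each of beaker_a_mid, beaker_b_mid, weighing_a_mid, weighing_b_mid, flask_neck's own z axis and vertical below 0.1 rad and linear speed of each of beaker_a, beaker_b, weighing_a, weighing_b, flask below 0.02 m/s and x of beaker_b_mid in the frame of tray_long between -0.03 and 0.03 m and y of beaker_b_mid in the frame of tray_long between -0.078 and 0.078 m and z of beaker_b_mid in the frame of tray_long between 0.031 and 0.043 m and x of weighing_a_mid in the frame of tray_square between -0.056 and 0.056 m and y of weighing_a_mid in the frame of tray_square between -0.056 and 0.056 m and z of weighing_a_mid in the frame of tray_square between 0.027 and 0.039 m and x of weighing_b_mid in the frame of tray_square between -0.056 and 0.056 m and y of weighing_b_mid in the frame of tray_square between -0.056 and 0.056 m and z of weighing_b_mid in the frame of tray_square between 0.027 and 0.039 m and horizontal distance between flask_neck and tray_round below 0.042 m and z of flask_neck in the frame of tray_round between 0.081 and 0.093 m); the robot touches nothing.
It fails at once if a piece of glassware is tipped over (leans more than 35 degrees) (angle between any of beaker_a_mid, beaker_b_mid, weighing_a_mid, weighing_b_mid, flask_neck's own z axis and vertical above 0.61 rad).
It fails at once if a piece of glassware is dropped or thrown: moves faster than 0.7 m/s with no finger on it (a fall of about 25 mm) ((linear speed of beaker_a above 0.7 m/s and contact force between the fingers and beaker_a below 0.01 N) or (linear speed of beaker_b above 0.7 m/s and contact force between the fingers and beaker_b below 0.01 N) or (linear speed of weighing_a above 0.7 m/s and contact force between the fingers and weighing_a below 0.01 N) or (linear speed of weighing_b above 0.7 m/s and contact force between the fingers and weighing_b below 0.01 N) or (linear speed of flask above 0.7 m/s and contact force between the fingers and flask below 0.01 N)).
It fails at once if the marker pen or the spatula is shifted by more than 30 mm (distance of any of marker_mid, spatula_mid from where it was at the start of the episode above 0.03 m).
It also fails if it takes over 122 s, if anything falls off the work surface, if the arm or the gripper's body presses on something with over 40 N, if the wrist force passes 120 N, or if a joint passes its speed limit or range.

### The arm

A 7-joint arm with a two-finger parallel gripper is mounted at the origin on the work surface. World frame = base frame: x ahead of the robot, y to its left, z up, the work surface at z = 0. Lengths are in m, angles in rad, forces in N, time in s.
With the tool pointing down it reaches from about 0.4 to 0.85 m from the base axis. Payload 10.4 kg.
Tool frame: the origin (TCP) lies at the very end of the fingers, on their centre line; the grasp point (between the pads) lies 19 mm behind it (manip.grip_point_offset is the distance from the TCP to the grasp point, in m); z points along the fingers, y is the line along which they close (so a half turn about z gives the same grasp; the last joint's range is limited). The gripper opens to 85 mm and grips with 20 to 120 N. Pads are 22 mm wide; open, the fingers measure 114 mm over their backs; the gripper's body (76 mm by 85 mm) begins 54 mm behind the grasp point. The pads swing forward as they close: fully open they stand 13 mm farther back than shut.
Start: joints at [-1.214, 0.332, -0.065, 1.46, 0.022, 1.35, -0.088], TCP at [0.232, 0.58, 0.231] pointing down, gripper open.
Joint ranges: [-2.6, 2.6], [-0.5, 2.12], [-1.47, 1.34], [0.16, 2.42], [-1.27, 4.41], [0.06, 2.06], [-2.6, 2.6]. Speed limits (rad/s): [2.22, 2.22, 2.79, 2.79, 3.14, 3.14, 3.14].

### API

Orientations are given as a unit quaternion [x, y, z, w].
In Python, from workcell import manip gives the robot as it stands. The module is installed in compiled form; this text tells all that it offers.
- The arm moves only by the shell command python3 -m inch 'ROWS' [OPENING] [FORCE]. ROWS is JSON, a list of rows, each a list of 2 entries, a list of its own where there are three numbers: the shift along the tool's x, y, z each as a share of 0.08 m, from -1 to 1, then the turn, a rotation vector about the tool's x, y, z each as a share of 45 degrees, from -1 to 1. A call has exactly 10 rows; each row is the pose to reach, as a shift and turn from the pose commanded when the call began, along the tool's axes at that moment; what a row does not reach only later rows make up. A row lasts 1/10 s, in which the tool goes at most 50 mm and 8.59 degrees, less where a joint would pass 70% of its speed; a pose out of reach is approached as far as the arm can. A call with a number of a shift or a turn outside -1 to 1 is refused whole. A call with a gripper value outside its range is refused whole. OPENING is the opening, from 0 (shut) to 1 (fully open), set as the call begins (- or left out, the last holds). The fingers move at their own pace and stop on an object; FORCE is the grip in N (left out, the last holds). Time passes only in rows, so rows that repeat a pose let the fingers close, or fill a call up. It gives the time, the measured TCP pose, the force, the opening and the grip force at its end, in the units of the state.
- manip.get_obs(): the state, without advancing time (a new reading comes with each control period).
- manip.camera(name): name is "scene" or "top"; returns the picture (400x640x3 uint8, red, green, blue); there is no depth.
- manip.camera_params(name): a dict with "fov_y" (degrees; the focal length in pixels is half the picture's height over the tangent of half this angle, whatever the lens; pixels are square), "cx", "cy" (the principal point, pixels), "k1" (the pictures are not rectified: a ray, as slopes to the right and down, at radius r is drawn at 1 + k1 r^2 times it, then the intrinsics apply), "camera_from_world" (4x4, takes a point from world to camera coordinates). Camera axes: x right, y up, looking along -z (the intrinsics and any distortion apply to the point x, -y, -z); pixel columns grow to the right and rows downward; lengths in m; the calibration is good to about 2 mm. A picture is of the moment at which its call begins. camera_params takes no time and is no camera call.
- manip.hand_in(): hands the job in; it is judged then, once.
The state is a dict: "clock": time; "joint_pos": joint angles; "joint_velocities": joint speeds; "tau": joint torques, N m; "position": TCP position; "ee_rot": TCP orientation; "ft_force": force on the tool from outside, world axes, zero at the start; "torque": the same for the moment, N m; "grip_width": opening from 0.0 (shut) to 1.0 (fully open); "grasp_force": force on a finger pad.
Only numpy, scipy, OpenCV 4.12 (cv2) and the standard library are available. Lean on these libraries where they do the work, as an engineer would, in place of code of your own. Each camera call takes 0.05 s, during which the arm holds its last target. There are 200 camera calls.

## Working session

There is one attempt and no reset: what is moved stays moved. The work goes in short steps, Python scripts to look and compute and a shell command to move; the robot and the scene stay as the last step left them, time stands still between calls to the robot, and variables do not carry over. Pictures are saved under pics/ and viewed, at most 14 in all, crops included, and the job is handed in when it is done.

```bash
mkdir -p pics; python3 - <<'E'
from workcell import manip
import cv2,numpy as np
for n in("scene","top"):
    cv2.imwrite(f"pics/{n}0.png",manip.camera(n)[:,:,::-1]); p=manip.camera_params(n)
    print(n,p["fov_y"],p["cx"],p["cy"],p["k1"],np.round(p["camera_from_world"],3).tolist())
o=manip.get_obs();print({k:np.round(v,3).tolist() for k,v in o.items()})
E
```

```text
scene 42.540729520204344 318.5463610729977 197.96340010340097 0.05641379591780002 [[-0.05, 0.999, -0.005, 0.022], [-0.796, -0.037, 0.604, 0.367], [0.603, 0.034, 0.797, -1.429], [0.0, 0.0, 0.0, 1.0]]
top 50.308231139137405 327.77372494270173 202.93086618590013 -0.01813205412188868 [[-0.015, -1.0, -0.003, -0.003], [0.98, -0.016, 0.198, -0.518], [-0.198, -0.0, 0.98, -0.763], [0.0, 0.0, 0.0, 1.0]]
{'clock': 0.1, 'joint_pos': [-1.214, 0.333, -0.065, 1.461, 0.022, 1.35, -0.088], 'joint_velocities': [-0.001, -0.001, -0.0, -0.003, 0.002, 0.0, 0.001], 'tau': [0.002, -62.674, 0.049, -39.243, 0.016, 0.007, 0.0], 'position': [0.232, 0.58, 0.231], 'ee_rot': [0.189, 0.982, -0.001, -0.0], 'ft_force': [-0.463, -0.245, 0.314], 'torque': [0.005, -0.014, 0.034], 'grasp_force': 0.0, 'grip_width': 1.002}
```

View pics/top0.png

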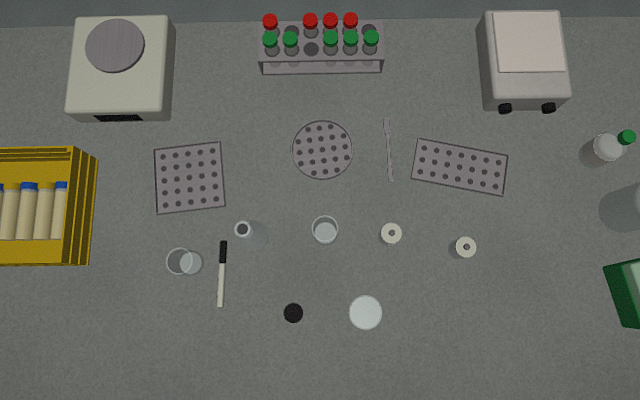

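View pics/scene0.png

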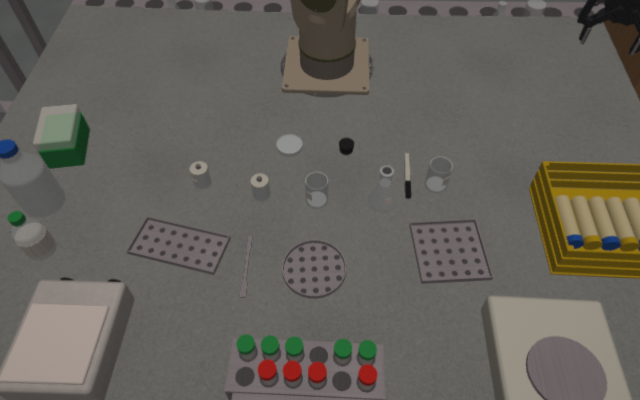

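The top view shows the beakers at about (325,229) and (178,261), the flask lip at (243,229) and the weighing-bottle knobs at (391,233) and (466,247). The marker lies at about (222,273) and the spatula at (388,150). The scene view shows the same pieces at beakers (316,180) and (440,165), flask (387,171) and knobs (260,179) and (199,166). Next I cast rays through these pixels.

```bash
cat > h.py <<'E'
from workcell import manip
import cv2,numpy as np
from scipy.spatial.transform import Rotation as R
def ray(n,uv):
    p=manip.camera_params(n);f=200/np.tan(np.radians(p["fov_y"]/2))
    K=np.array([[f,0,p["cx"]],[0,f,p["cy"]],[0,0,1]])
    x,y=cv2.undistortPoints(np.array([[uv]],float),K,np.array([p["k1"],0,0,0,0.]))[0,0]
    T=np.array(p["camera_from_world"]);d=T[:3,:3].T@np.array([x,-y,-1]);return -T[:3,:3].T@T[:3,3],d/np.linalg.norm(d)
def plane(n,uv,z):
    c,d=ray(n,uv);return c+d*(z-c[2])/d[2]
def tri(a,b):
    (c,d),(e,f)=ray("top",a),ray("scene",b)
    s,t=np.linalg.lstsq(np.c_[d,-f],e-c,rcond=None)[0];return (c+s*d+e+t*f)/2,np.linalg.norm(c+s*d-e-t*f)
def proj(n,P):
    p=manip.camera_params(n);f=200/np.tan(np.radians(p["fov_y"]/2));q=np.array(p["camera_from_world"])@np.r_[P,1]
    x,y=q[0]/-q[2],-q[1]/-q[2];k=1+p["k1"]*(x*x+y*y);return np.array([p["cx"]+f*k*x,p["cy"]+f*k*y])
E
python3 - <<'E'
from h import *
np.set_printoptions(precision=3,suppress=True)
for n,a,b,z in[("beak1",(325,228),(316,181),.07),("beak2",(178,261),(440,165),.07),("w1",(391,233),(260,179),.062),("w2",(466,247),(199,166),.062),("flask",(243,229),(387,171),.105)]:
    print(n,*tri(a,b),plane("top",a,z),plane("scene",b,z))
print("beak2base",plane("top",(191,263),.003),"beak1base",plane("top",(325,232),.003))
for n,c in[("sq",[(154,149),(221,142),(225,208),(157,214)]),("long",[(417,138),(508,154),(502,195),(411,181)])]:
    P=np.array([plane("top",u,.012) for u in c]);print(n,P.mean(0),np.linalg.norm(np.diff(P,axis=0),axis=1),np.degrees(np.arctan2(*(P[1]-P[0])[1::-1])))
print("round",plane("top",(322,150),.012),"marker",plane("top",(224,241),.013),plane("top",(220,306),.013),"spat",plane("top",(387,118),.004),plane("top",(391,181),.004))
print("other: disc",plane("top",(366,312),.0),"cap",plane("top",(293,313),0),"scene",plane("scene",(289,145),0),plane("scene",(347,146),0))
t=manip.camera("top")[:,:,::-1][200:300,140:500];s=manip.camera("scene")[:,:,::-1][130:230,180:480]
cv2.imwrite("pics/c1.png",np.vstack([cv2.resize(t,(792,220),interpolation=2),cv2.resize(s,(792,264),interpolation=2)]))
E
```

```text
beak1 [ 0.467 -0.004  0.068] 0.0010803455138823786 [ 0.467 -0.005  0.07 ] [ 0.469 -0.004  0.07 ]
beak2 [0.41  0.264 0.068] 0.00217556888158573 [0.41  0.264 0.07 ] [0.412 0.262 0.07 ]
w1 [ 0.457 -0.127  0.056] 0.0025583034749103377 [ 0.456 -0.127  0.062] [ 0.462 -0.125  0.062]
w2 [ 0.428 -0.265  0.058] 0.002810730033902549 [ 0.428 -0.265  0.062] [ 0.432 -0.262  0.062]
flask [0.462 0.142 0.103] 0.003218468745466892 [0.462 0.14  0.105] [0.464 0.143 0.105]
beak2base [0.41  0.262 0.003] beak1base [ 0.468 -0.004  0.003]
sq [0.582 0.271 0.012] [0.139 0.14  0.137] -84.77691333467342
long [ 0.597 -0.281  0.012] [0.189 0.089 0.185] -101.40273635660728
round [ 0.637 -0.     0.012] marker [0.452 0.195 0.013] [0.327 0.199 0.013] spat [ 0.708 -0.139  0.004] [ 0.571 -0.141  0.004]
other: disc [ 0.311 -0.081  0.   ] cap [0.311 0.06  0.   ] scene [ 0.303 -0.079  0.   ] [0.3   0.062 0.   ]
```

View pics/c1.png

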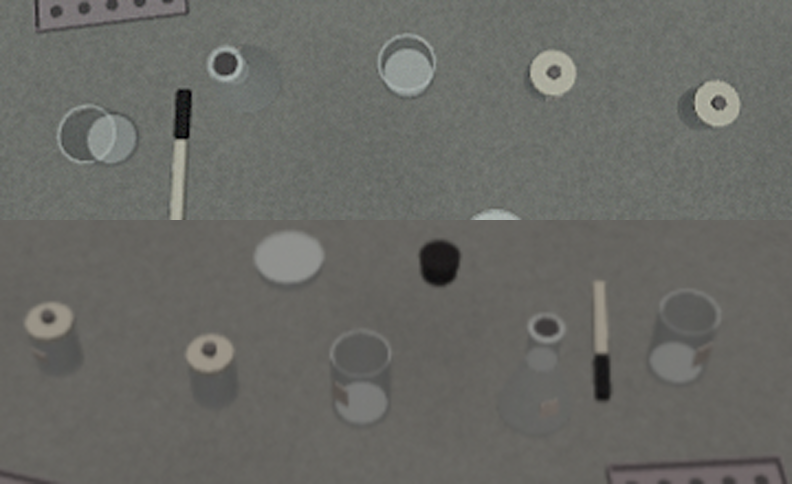

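The crop confirms the pixel picks. The heights and sizes agree with the spec, with triangulated heights of 0.056–0.07 and 0.103 m and tray sides within 3 mm. I'll turn the tool so its y lies along world x and move towards beaker b at (0.411, 0.262).

```bash
python3 -m inch '[[[-0.1,-0.08,0],[0,0,0.076]],[[-0.2,-0.16,0],[0,0,0.152]],[[-0.3,-0.24,0],[0,0,0.227]],[[-0.4,-0.32,0],[0,0,0.303]],[[-0.5,-0.4,0],[0,0,0.379]],[[-0.6,-0.48,0],[0,0,0.455]],[[-0.7,-0.56,0],[0,0,0.531]],[[-0.8,-0.64,0],[0,0,0.606]],[[-0.9,-0.72,0],[0,0,0.682]],[[-1,-0.8,0],[0,0,0.758]]]' 1 30
python3 -m inch '[[[-0.1,0,0],[0,0,0.076]],[[-0.2,-0.02,0],[0,0,0.152]],[[-0.3,-0.03,0],[0,0,0.227]],[[-0.4,-0.04,0],[0,0,0.303]],[[-0.5,-0.05,0],[0,0,0.379]],[[-0.6,-0.06,0],[0,0,0.455]],[[-0.7,-0.07,0],[0,0,0.531]],[[-0.8,-0.08,0],[0,0,0.606]],[[-0.9,-0.09,0],[0,0,0.682]],[[-1,-0.1,0],[0,0,0.758]]]'
python3 -m inch '[[[-0.1,0.05,0],[0,0,0]],[[-0.2,0.11,0],[0,0,0]],[[-0.3,0.16,0],[0,0,0]],[[-0.4,0.22,0],[0,0,0]],[[-0.5,0.28,0],[0,0,0]],[[-0.6,0.33,0],[0,0,0]],[[-0.7,0.39,0],[0,0,0]],[[-0.8,0.44,0],[0,0,0]],[[-0.9,0.5,0],[0,0,0]],[[-1,0.55,0],[0,0,0]]]'
```

```text
clock: 1.2
position: [0.2824, 0.4909, 0.2312]
ee_rot: [0.47, 0.883, -0.0, 0.0]
ft_force: [0.1, -0.2, 0.2]
grip_width: 1.0
grasp_force: 0.0
clock: 2.2
position: [0.3206, 0.4203, 0.2312]
ee_rot: [0.708, 0.706, -0.0, -0.0]
ft_force: [-0.1, -0.6, -1.0]
grip_width: 1.002
grasp_force: 0.0
clock: 3.2
position: [0.365, 0.34, 0.2313]
ee_rot: [0.707, 0.707, 0.0, 0.0]
ft_force: [-1.2, -0.3, -0.5]
grip_width: 0.998
grasp_force: 0.0
```

```bash
python3 -m inch '[[[-0.1,0.06,0.1],[0,0,0]],[[-0.2,0.12,0.2],[0,0,0]],[[-0.3,0.17,0.3],[0,0,0]],[[-0.4,0.23,0.4],[0,0,0]],[[-0.5,0.29,0.5],[0,0,0]],[[-0.6,0.35,0.6],[0,0,0]],[[-0.7,0.41,0.7],[0,0,0]],[[-0.8,0.47,0.8],[0,0,0]],[[-0.9,0.53,0.9],[0,0,0]],[[-0.98,0.58,1],[0,0,0]]]'
python3 - <<'E'
from h import *
o=manip.get_obs();print(o["position"])
t=manip.camera("top")[:,:,::-1][180:320,120:300];s=manip.camera("scene")[:,:,::-1][90:230,360:540]
cv2.imwrite("pics/c2.png",cv2.resize(np.hstack([t,s]),(792,308),interpolation=2))
E
```

```text
clock: 4.2
position: [0.4115, 0.2615, 0.1507]
ee_rot: [0.707, 0.707, 0.0, 0.0]
ft_force: [0.1, 0.3, 0.1]
grip_width: 0.996
grasp_force: 0.0
[0.41146147 0.26152376 0.15065916]
```

View pics/c2.png

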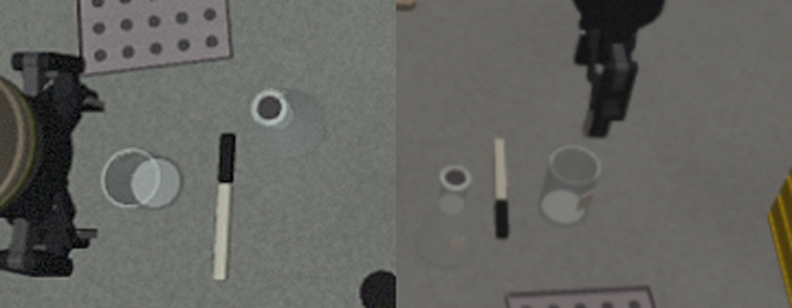

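The open fingers straddle beaker b in both crops: tips in top-view pixels near (163,225) and (161,288), beaker rim at (179,261). I'll lower and grip.

```bash
python3 -m inch '[[[0,0,0.1],[0,0,0]],[[0,0,0.2],[0,0,0]],[[0,0,0.3],[0,0,0]],[[0,0,0.4],[0,0,0]],[[0,0,0.5],[0,0,0]],[[0,0,0.6],[0,0,0]],[[0,0,0.7],[0,0,0]],[[0,0,0.8],[0,0,0]],[[0,0,0.9],[0,0,0]],[[0,0,1],[0,0,0]]]'
python3 -m inch '[[[0,0,0.1],[0,0,0]],[[0,0,0.2],[0,0,0]],[[0,0,0.3],[0,0,0]],[[0,0,0.4],[0,0,0]],[[0,0,0.48],[0,0,0]],[[0,0,0.53],[0,0,0]],[[0,0,0.53],[0,0,0]],[[0,0,0.53],[0,0,0]],[[0,0,0.53],[0,0,0]],[[0,0,0.53],[0,0,0]]]'
python3 -m inch '[[[0,0,0],[0,0,0]],[[0,0,0],[0,0,0]],[[0,0,0],[0,0,0]],[[0,0,0],[0,0,0]],[[0,0,0],[0,0,0]],[[0,0,0],[0,0,0]],[[0,0,0],[0,0,0]],[[0,0,0],[0,0,0]],[[0,0,0],[0,0,0]],[[0,0,0],[0,0,0]]]' 0 30
```

```text
clock: 5.3
position: [0.411, 0.2623, 0.0707]
ee_rot: [0.707, 0.707, 0.0, -0.0]
ft_force: [0.4, 0.4, 0.1]
grip_width: 0.999
grasp_force: 0.0
clock: 6.3
position: [0.4112, 0.2625, 0.0292]
ee_rot: [0.707, 0.707, 0.0, -0.0]
ft_force: [-0.1, 0.2, -0.1]
grip_width: 1.003
grasp_force: 0.0
clock: 7.3
position: [0.411, 0.2624, 0.0291]
ee_rot: [0.707, 0.707, 0.0, -0.0]
ft_force: [-1.1, -1.0, 5.5]
grip_width: 0.577
grasp_force: 31.0
```

```bash
python3 -m inch '[[[0,0,-0.05],[0,0,0]],[[0,0,-0.12],[0,0,0]],[[0,0,-0.2],[0,0,0]],[[0,0,-0.3],[0,0,0]],[[0,0,-0.4],[0,0,0]],[[0,0,-0.52],[0,0,0]],[[0,0,-0.64],[0,0,0]],[[0,0,-0.76],[0,0,0]],[[0,0,-0.88],[0,0,0]],[[0,0,-1],[0,0,0]]]'
python3 -m inch '[[[-0.04,0,-0.1],[0,0,0]],[[-0.1,0,-0.2],[0,0,0]],[[-0.18,0,-0.3],[0,0,0]],[[-0.27,0,-0.4],[0,0,0]],[[-0.36,0,-0.5],[0,0,0]],[[-0.46,0,-0.6],[0,0,0]],[[-0.57,0,-0.7],[0,0,0]],[[-0.68,0,-0.8],[0,0,0]],[[-0.79,0,-0.9],[0,0,0]],[[-0.9,0,-1],[0,0,0]]]'
python3 -m inch '[[[-0.09,0.04,0],[0,0,0]],[[-0.18,0.07,0],[0,0,0]],[[-0.27,0.11,0],[0,0,0]],[[-0.36,0.15,0],[0,0,0]],[[-0.45,0.19,0],[0,0,0]],[[-0.54,0.22,0],[0,0,0]],[[-0.63,0.26,0],[0,0,0]],[[-0.72,0.3,0],[0,0,0]],[[-0.81,0.33,0],[0,0,0]],[[-0.9,0.37,0],[0,0,0]]]'
python3 -m inch '[[[-0.09,0.04,0],[0,0,0]],[[-0.18,0.07,0],[0,0,0]],[[-0.27,0.11,0],[0,0,0]],[[-0.36,0.15,0],[0,0,0]],[[-0.45,0.19,0],[0,0,0]],[[-0.54,0.22,0],[0,0,0]],[[-0.63,0.26,0],[0,0,0]],[[-0.72,0.3,0],[0,0,0]],[[-0.81,0.33,0],[0,0,0]],[[-0.9,0.37,0],[0,0,0]]]'
```

```text
clock: 8.3
position: [0.411, 0.2623, 0.1098]
ee_rot: [0.707, 0.707, 0.0, -0.0]
ft_force: [1.4, -0.8, -0.7]
grip_width: 0.572
grasp_force: 31.2
clock: 9.3
position: [0.411, 0.1895, 0.1896]
ee_rot: [0.707, 0.707, 0.0, -0.0]
ft_force: [-0.1, 0.9, -0.8]
grip_width: 0.572
grasp_force: 31.2
clock: 10.3
position: [0.4408, 0.1177, 0.1889]
ee_rot: [0.707, 0.707, 0.0, -0.0]
ft_force: [-0.0, -0.8, -0.3]
grip_width: 0.571
grasp_force: 31.2
clock: 11.3
position: [0.4704, 0.0457, 0.1889]
ee_rot: [0.707, 0.707, 0.0, -0.0]
ft_force: [0.5, 0.3, -1.0]
grip_width: 0.57
grasp_force: 31.2
```

```bash
python3 -m inch '[[[-0.09,0.04,0],[0,0,0]],[[-0.18,0.07,0],[0,0,0]],[[-0.27,0.11,0],[0,0,0]],[[-0.36,0.15,0],[0,0,0]],[[-0.45,0.19,0],[0,0,0]],[[-0.54,0.22,0],[0,0,0]],[[-0.63,0.26,0],[0,0,0]],[[-0.72,0.3,0],[0,0,0]],[[-0.81,0.33,0],[0,0,0]],[[-0.9,0.37,0],[0,0,0]]]'
python3 -m inch '[[[-0.09,0.04,0],[0,0,0]],[[-0.18,0.07,0],[0,0,0]],[[-0.27,0.11,0],[0,0,0]],[[-0.36,0.15,0],[0,0,0]],[[-0.45,0.19,0],[0,0,0]],[[-0.54,0.22,0],[0,0,0]],[[-0.63,0.26,0],[0,0,0]],[[-0.72,0.3,0],[0,0,0]],[[-0.81,0.33,0],[0,0,0]],[[-0.9,0.37,0],[0,0,0]]]'
python3 -m inch '[[[-0.09,0.04,0],[0,0,0]],[[-0.18,0.07,0],[0,0,0]],[[-0.27,0.11,0],[0,0,0]],[[-0.36,0.15,0],[0,0,0]],[[-0.45,0.19,0],[0,0,0]],[[-0.54,0.22,0],[0,0,0]],[[-0.63,0.26,0],[0,0,0]],[[-0.72,0.3,0],[0,0,0]],[[-0.81,0.33,0],[0,0,0]],[[-0.9,0.37,0],[0,0,0]]]'
python3 -m inch '[[[-0.09,0.04,0],[0,0,0]],[[-0.18,0.07,0],[0,0,0]],[[-0.27,0.11,0],[0,0,0]],[[-0.36,0.15,0],[0,0,0]],[[-0.45,0.19,0],[0,0,0]],[[-0.54,0.22,0],[0,0,0]],[[-0.63,0.26,0],[0,0,0]],[[-0.72,0.3,0],[0,0,0]],[[-0.81,0.33,0],[0,0,0]],[[-0.9,0.37,0],[0,0,0]]]'
python3 -m inch '[[[-0.1,0,0.08],[0,0,0]],[[-0.2,0,0.18],[0,0,0]],[[-0.3,0,0.28],[0,0,0]],[[-0.4,0,0.38],[0,0,0]],[[-0.5,0,0.48],[0,0,0]],[[-0.6,0,0.58],[0,0,0]],[[-0.7,0,0.68],[0,0,0]],[[-0.8,0,0.78],[0,0,0]],[[-0.9,0,0.88],[0,0,0]],[[-0.98,0,0.95],[0,0,0]]]'
```

```text
clock: 12.3
position: [0.5001, -0.0263, 0.1889]
ee_rot: [0.707, 0.707, 0.0, -0.0]
ft_force: [-0.2, -0.7, -0.7]
grip_width: 0.571
grasp_force: 31.2
clock: 13.3
position: [0.5297, -0.0983, 0.1889]
ee_rot: [0.707, 0.707, 0.0, -0.0]
ft_force: [-0.0, -0.0, -1.3]
grip_width: 0.571
grasp_force: 31.2
clock: 14.3
position: [0.5593, -0.1703, 0.1889]
ee_rot: [0.707, 0.707, 0.0, -0.0]
ft_force: [0.5, 0.5, -0.3]
grip_width: 0.57
grasp_force: 31.2
clock: 15.3
position: [0.5889, -0.2422, 0.1889]
ee_rot: [0.707, 0.707, 0.0, -0.0]
ft_force: [-0.4, -0.0, -0.0]
grip_width: 0.572
grasp_force: 31.2
clock: 16.3
position: [0.5885, -0.3208, 0.112]
ee_rot: [0.707, 0.707, -0.0, -0.0]
ft_force: [-0.8, 0.2, -0.4]
grip_width: 0.573
grasp_force: 31.2
```

```bash
python3 -m inch '[[[0,0,0.12],[0,0,0]],[[0,0,0.26],[0,0,0]],[[0,0,0.4],[0,0,0]],[[0,0,0.54],[0,0,0]],[[0,0,0.68],[0,0,0]],[[0,0,0.8],[0,0,0]],[[0,0,0.88],[0,0,0]],[[0,0,0.94],[0,0,0]],[[0,0,0.98],[0,0,0]],[[0,0,1],[0,0,0]]]'
python3 - <<'E'
from h import *
t=manip.camera("top")[:,:,::-1][100:260,380:560];s=manip.camera("scene")[:,:,::-1][140:300,100:280]
cv2.imwrite("pics/c3.png",cv2.resize(np.hstack([t,s]),(792,352),interpolation=2))
E
```

```text
clock: 17.3
position: [0.5889, -0.3201, 0.0328]
ee_rot: [0.707, 0.707, 0.0, 0.0]
ft_force: [-0.5, -0.0, -1.6]
grip_width: 0.571
grasp_force: 31.2
```

View pics/c3.png

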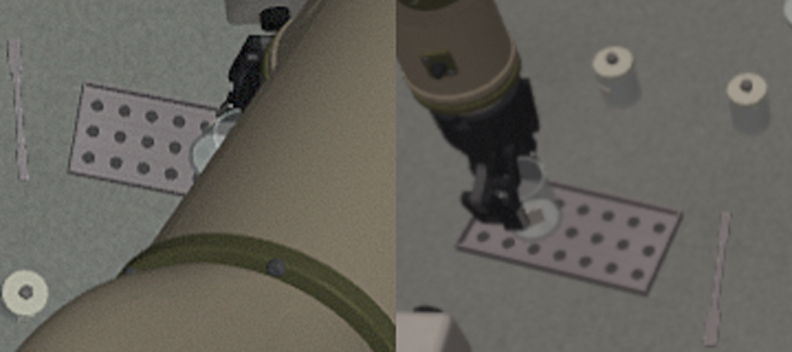

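Both views show the beaker just above the floor at the far end of the long tray, inside the walls. I'll lower it 1.6 mm, release it and rise.

```bash
python3 -m inch '[[[0,0,0.004],[0,0,0]],[[0,0,0.008],[0,0,0]],[[0,0,0.012],[0,0,0]],[[0,0,0.016],[0,0,0]],[[0,0,0.02],[0,0,0]],[[0,0,0.02],[0,0,0]],[[0,0,0.02],[0,0,0]],[[0,0,0.02],[0,0,0]],[[0,0,0.02],[0,0,0]],[[0,0,0.02],[0,0,0]]]'
python3 -m inch '[[[0,0,0],[0,0,0]],[[0,0,0],[0,0,0]],[[0,0,0],[0,0,0]],[[0,0,0],[0,0,0]],[[0,0,0],[0,0,0]],[[0,0,0],[0,0,0]],[[0,0,0],[0,0,0]],[[0,0,0],[0,0,0]],[[0,0,-0.02],[0,0,0]],[[0,0,-0.06],[0,0,0]]]' 1
python3 -m inch '[[[0,0,-0.1],[0,0,0]],[[0,0,-0.2],[0,0,0]],[[0,0,-0.3],[0,0,0]],[[0,0,-0.4],[0,0,0]],[[0,0,-0.5],[0,0,0]],[[0,0,-0.6],[0,0,0]],[[0,0,-0.7],[0,0,0]],[[0,0,-0.8],[0,0,0]],[[0,0,-0.9],[0,0,0]],[[0,0,-1],[0,0,0]]]'
```

```text
clock: 18.4
position: [0.5888, -0.32, 0.0313]
ee_rot: [0.707, 0.707, 0.0, -0.0]
ft_force: [-0.5, 0.9, 0.8]
grip_width: 0.574
grasp_force: 31.2
clock: 19.4
position: [0.5887, -0.3199, 0.036]
ee_rot: [0.707, 0.707, -0.0, -0.0]
ft_force: [-1.3, -0.3, 0.9]
grip_width: 1.001
grasp_force: 0.0
clock: 20.4
position: [0.5888, -0.32, 0.1167]
ee_rot: [0.707, 0.707, 0.0, -0.0]
ft_force: [0.2, 0.7, -0.1]
grip_width: 0.998
grasp_force: 0.0
```

```bash
python3 -m inch '[[[0.1,-0.04,0],[0,0,0]],[[0.2,-0.08,0],[0,0,0]],[[0.3,-0.11,0],[0,0,0]],[[0.4,-0.15,0],[0,0,0]],[[0.5,-0.19,0],[0,0,0]],[[0.6,-0.23,0],[0,0,0]],[[0.7,-0.27,0],[0,0,0]],[[0.8,-0.3,0],[0,0,0]],[[0.9,-0.34,0],[0,0,0]],[[0.99,-0.38,0],[0,0,0]]]'
python3 -m inch '[[[0.1,-0.04,0],[0,0,0]],[[0.2,-0.08,0],[0,0,0]],[[0.3,-0.11,0],[0,0,0]],[[0.4,-0.15,0],[0,0,0]],[[0.5,-0.19,0],[0,0,0]],[[0.6,-0.23,0],[0,0,0]],[[0.7,-0.27,0],[0,0,0]],[[0.8,-0.3,0],[0,0,0]],[[0.9,-0.34,0],[0,0,0]],[[0.99,-0.38,0],[0,0,0]]]'
python3 -m inch '[[[0.1,-0.04,0],[0,0,0]],[[0.2,-0.08,0],[0,0,0]],[[0.3,-0.11,0],[0,0,0]],[[0.4,-0.15,0],[0,0,0]],[[0.5,-0.19,0],[0,0,0]],[[0.6,-0.23,0],[0,0,0]],[[0.7,-0.27,0],[0,0,0]],[[0.8,-0.3,0],[0,0,0]],[[0.9,-0.34,0],[0,0,0]],[[0.99,-0.38,0],[0,0,0]]]'
python3 -m inch '[[[0.1,-0.04,0],[0,0,0]],[[0.2,-0.08,0],[0,0,0]],[[0.3,-0.11,0],[0,0,0]],[[0.4,-0.15,0],[0,0,0]],[[0.5,-0.19,0.02],[0,0,0]],[[0.6,-0.23,0.06],[0,0,0]],[[0.7,-0.27,0.1],[0,0,0]],[[0.8,-0.3,0.14],[0,0,0]],[[0.9,-0.34,0.18],[0,0,0]],[[0.98,-0.38,0.22],[0,0,0]]]'
```

```text
clock: 21.4
position: [0.5581, -0.2401, 0.1161]
ee_rot: [0.707, 0.707, 0.0, -0.0]
ft_force: [0.7, -0.8, 0.5]
grip_width: 1.0
grasp_force: 0.0
clock: 22.4
position: [0.5277, -0.1609, 0.1161]
ee_rot: [0.707, 0.707, 0.0, -0.0]
ft_force: [1.1, -1.2, -0.0]
grip_width: 1.0
grasp_force: 0.0
clock: 23.4
position: [0.4973, -0.0817, 0.1161]
ee_rot: [0.707, 0.707, 0.0, -0.0]
ft_force: [-1.0, 0.2, -0.2]
grip_width: 1.0
grasp_force: 0.0
clock: 24.4
position: [0.4668, -0.0033, 0.0981]
ee_rot: [0.707, 0.707, -0.0, -0.0]
ft_force: [-0.0, -0.1, -0.2]
grip_width: 1.001
grasp_force: 0.0
```

```bash
python3 - <<'E'
from h import *
t=manip.camera("top")[:,:,::-1][100:280,240:540];s=manip.camera("scene")[:,:,::-1][130:270,120:420]
cv2.imwrite("pics/c4.png",np.vstack([cv2.resize(t,(600,360),interpolation=2),cv2.resize(s[:119],(600,238),interpolation=2)]))
E
```

```text
(no output)
```

View pics/c4.png

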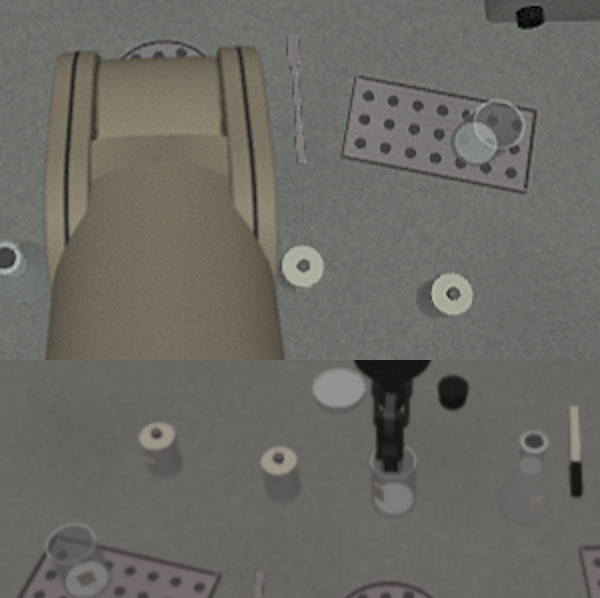

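The first beaker stands upright in the long tray and the fingers straddle beaker a. I'll grasp and carry it.

```bash
python3 -m inch '[[[0,0,0.1],[0,0,0]],[[0,0,0.2],[0,0,0]],[[0,0,0.3],[0,0,0]],[[0,0,0.4],[0,0,0]],[[0,0,0.5],[0,0,0]],[[0,0,0.6],[0,0,0]],[[0,0,0.7],[0,0,0]],[[0,0,0.78],[0,0,0]],[[0,0,0.84],[0,0,0]],[[0,0,0.86],[0,0,0]]]'
python3 -m inch '[[[0,0,0],[0,0,0]],[[0,0,0],[0,0,0]],[[0,0,0],[0,0,0]],[[0,0,0],[0,0,0]],[[0,0,0],[0,0,0]],[[0,0,0],[0,0,0]],[[0,0,0],[0,0,0]],[[0,0,0],[0,0,0]],[[0,0,0],[0,0,0]],[[0,0,0],[0,0,0]]]' 0 30
```

```text
clock: 25.5
position: [0.4669, -0.0041, 0.0292]
ee_rot: [0.707, 0.707, -0.0, -0.0]
ft_force: [0.2, 0.5, -0.1]
grip_width: 1.002
grasp_force: 0.0
clock: 26.5
position: [0.4674, -0.004, 0.0301]
ee_rot: [0.707, 0.707, 0.0, 0.0]
ft_force: [-2.5, 0.5, 5.5]
grip_width: 0.569
grasp_force: 31.1
```

```bash
python3 -m inch '[[[0,0,-0.05],[0,0,0]],[[0,0,-0.12],[0,0,0]],[[0,0,-0.2],[0,0,0]],[[0,0,-0.3],[0,0,0]],[[0,0,-0.4],[0,0,0]],[[0,0,-0.52],[0,0,0]],[[0,0,-0.64],[0,0,0]],[[0,0,-0.76],[0,0,0]],[[0,0,-0.88],[0,0,0]],[[0,0,-1],[0,0,0]]]'
python3 -m inch '[[[-0.07,0.02,-0.1],[0,0,0]],[[-0.16,0.04,-0.19],[0,0,0]],[[-0.26,0.06,-0.26],[0,0,0]],[[-0.36,0.09,-0.32],[0,0,0]],[[-0.46,0.12,-0.36],[0,0,0]],[[-0.57,0.15,-0.38],[0,0,0]],[[-0.67,0.18,-0.39],[0,0,0]],[[-0.78,0.22,-0.4],[0,0,0]],[[-0.88,0.26,-0.4],[0,0,0]],[[-0.99,0.3,-0.4],[0,0,0]]]'
python3 -m inch '[[[-0.1,0.06,0],[0,0,0]],[[-0.2,0.13,0],[0,0,0]],[[-0.3,0.2,0],[0,0,0]],[[-0.4,0.27,0],[0,0,0]],[[-0.5,0.34,0],[0,0,0]],[[-0.6,0.41,0],[0,0,0]],[[-0.7,0.48,0],[0,0,0]],[[-0.8,0.56,0],[0,0,0]],[[-0.9,0.63,0],[0,0,0]],[[-0.99,0.7,0],[0,0,0]]]'
python3 -m inch '[[[-0.1,0.07,0],[0,0,0]],[[-0.2,0.15,0],[0,0,0]],[[-0.3,0.22,0],[0,0,0]],[[-0.4,0.3,0],[0,0,0]],[[-0.5,0.37,0],[0,0,0]],[[-0.6,0.44,0],[0,0,0]],[[-0.7,0.52,0],[0,0,0]],[[-0.8,0.59,0],[0,0,0]],[[-0.9,0.66,0],[0,0,0]],[[-0.99,0.73,0],[0,0,0]]]'
python3 -m inch '[[[0,0,0.05],[0,0,0]],[[0,0,0.12],[0,0,0]],[[0,0,0.19],[0,0,0]],[[0,0,0.26],[0,0,0]],[[0,0,0.33],[0,0,0]],[[0,0,0.4],[0,0,0]],[[0,0,0.47],[0,0,0]],[[0,0,0.54],[0,0,0]],[[0,0,0.6],[0,0,0]],[[0,0,0.66],[0,0,0]]]'
```

```text
clock: 27.5
position: [0.4671, -0.0041, 0.1106]
ee_rot: [0.707, 0.707, 0.0, -0.0]
ft_force: [0.4, 0.1, -0.4]
grip_width: 0.571
grasp_force: 31.1
clock: 28.5
position: [0.4913, -0.0839, 0.1415]
ee_rot: [0.707, 0.707, -0.0, -0.0]
ft_force: [0.5, 0.1, -1.1]
grip_width: 0.572
grasp_force: 31.2
clock: 29.5
position: [0.5476, -0.1632, 0.1416]
ee_rot: [0.707, 0.707, -0.0, -0.0]
ft_force: [-0.2, 0.3, -1.5]
grip_width: 0.566
grasp_force: 31.2
clock: 30.5
position: [0.6059, -0.2424, 0.1416]
ee_rot: [0.707, 0.707, -0.0, -0.0]
ft_force: [-0.7, 0.7, 0.2]
grip_width: 0.573
grasp_force: 31.2
clock: 31.5
position: [0.6056, -0.2416, 0.0885]
ee_rot: [0.707, 0.707, 0.0, -0.0]
ft_force: [-0.2, -0.9, -0.6]
grip_width: 0.572
grasp_force: 31.2
```

```bash
python3 -m inch '[[[0,0,0.07],[0,0,0]],[[0,0,0.17],[0,0,0]],[[0,0,0.28],[0,0,0]],[[0,0,0.39],[0,0,0]],[[0,0,0.5],[0,0,0]],[[0,0,0.58],[0,0,0]],[[0,0,0.64],[0,0,0]],[[0,0,0.68],[0,0,0]],[[0,0,0.7],[0,0,0]],[[0,0,0.715],[0,0,0]]]'
python3 - <<'E'
from h import *
s=manip.camera("scene")[:,:,::-1][140:300,100:280]
cv2.imwrite("pics/c5.png",cv2.resize(s,(540,480),interpolation=2))
E
```

```text
clock: 32.5
position: [0.6056, -0.2418, 0.0322]
ee_rot: [0.707, 0.707, 0.0, 0.0]
ft_force: [-4.7, 2.5, 11.5]
grip_width: 0.571
grasp_force: 32.2
```

View pics/c5.png

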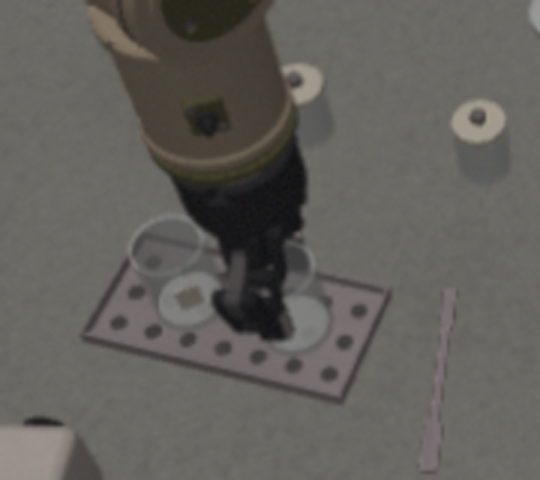

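Beaker a stands on the tray floor; the force reads 11.5 N of contact. It is well inside the walls. I'll release it and go to weighing bottle b.

```bash
python3 -m inch '[[[0,0,-0.01],[0,0,0]],[[0,0,-0.01],[0,0,0]],[[0,0,-0.01],[0,0,0]],[[0,0,-0.01],[0,0,0]],[[0,0,-0.01],[0,0,0]],[[0,0,-0.01],[0,0,0]],[[0,0,-0.01],[0,0,0]],[[0,0,-0.01],[0,0,0]],[[0,0,-0.03],[0,0,0]],[[0,0,-0.06],[0,0,0]]]' 1
python3 -m inch '[[[0,0,-0.1],[0,0,0]],[[0,0,-0.2],[0,0,0]],[[0,0,-0.3],[0,0,0]],[[0,0,-0.4],[0,0,0]],[[0,0,-0.5],[0,0,0]],[[0,0,-0.6],[0,0,0]],[[0,0,-0.7],[0,0,0]],[[0,0,-0.8],[0,0,0]],[[0,0,-0.9],[0,0,0]],[[0,0,-1],[0,0,0]]]'
python3 -m inch '[[[0,-0.07,0],[0,0,0]],[[0,-0.17,0],[0,0,0]],[[0,-0.27,0],[0,0,0]],[[0,-0.37,0],[0,0,0]],[[0,-0.47,0],[0,0,0]],[[0,-0.57,0],[0,0,0]],[[0,-0.67,0],[0,0,0]],[[0,-0.78,0],[0,0,0]],[[0,-0.89,0],[0,0,0]],[[0,-1,0],[0,0,0]]]'
python3 -m inch '[[[-0.03,-0.12,0],[0,0,0]],[[-0.06,-0.24,0],[0,0,0]],[[-0.09,-0.36,0],[0,0,0]],[[-0.12,-0.48,0],[0,0,0]],[[-0.15,-0.6,0],[0,0,0]],[[-0.18,-0.72,0],[0,0,0]],[[-0.21,-0.84,0],[0,0,0]],[[-0.24,-0.92,0],[0,0,0]],[[-0.26,-0.98,0],[0,0,0]],[[-0.28,-1,0.02],[0,0,0]]]'
```

```text
clock: 33.55
position: [0.6055, -0.2416, 0.0365]
ee_rot: [0.707, 0.707, -0.0, -0.0]
ft_force: [-1.0, -0.1, -0.7]
grip_width: 0.996
grasp_force: 0.0
clock: 34.55
position: [0.6056, -0.2416, 0.1171]
ee_rot: [0.707, 0.707, 0.0, -0.0]
ft_force: [0.6, -0.2, -0.4]
grip_width: 1.002
grasp_force: 0.0
clock: 35.55
position: [0.5248, -0.2416, 0.1165]
ee_rot: [0.707, 0.707, 0.0, -0.0]
ft_force: [-0.1, 0.3, -0.1]
grip_width: 1.001
grasp_force: 0.0
clock: 36.55
position: [0.4453, -0.2643, 0.115]
ee_rot: [0.707, 0.707, 0.0, 0.0]
ft_force: [0.3, 0.6, -0.2]
grip_width: 0.997
grasp_force: 0.0
```

```bash
python3 -m inch '[[[0,-0.07,0],[0,0,0]],[[0,-0.14,0],[0,0,0]],[[0,-0.2,0.02],[0,0,0]],[[0,-0.2,0.08],[0,0,0]],[[0,-0.2,0.15],[0,0,0]],[[0,-0.2,0.22],[0,0,0]],[[0,-0.2,0.3],[0,0,0]],[[0,-0.2,0.38],[0,0,0]],[[0,-0.2,0.46],[0,0,0]],[[0,-0.2,0.54],[0,0,0]]]'
python3 -m inch '[[[0,0,0.1],[0,0,0]],[[0,0,0.2],[0,0,0]],[[0,0,0.3],[0,0,0]],[[0,0,0.4],[0,0,0]],[[0,0,0.49],[0,0,0]],[[0,0,0.56],[0,0,0]],[[0,0,0.6],[0,0,0]],[[0,0,0.63],[0,0,0]],[[0,0,0.63],[0,0,0]],[[0,0,0.63],[0,0,0]]]'
python3 -m inch '[[[0,0,0],[0,0,0]],[[0,0,0],[0,0,0]],[[0,0,0],[0,0,0]],[[0,0,0],[0,0,0]],[[0,0,0],[0,0,0]],[[0,0,0],[0,0,0]],[[0,0,0],[0,0,0]],[[0,0,0],[0,0,0]],[[0,0,0],[0,0,0]],[[0,0,0],[0,0,0]]]' 0 30
```

```text
clock: 37.55
position: [0.4295, -0.2641, 0.071]
ee_rot: [0.707, 0.707, -0.0, -0.0]
ft_force: [0.3, -0.3, 0.3]
grip_width: 1.005
grasp_force: 0.0
clock: 38.55
position: [0.4297, -0.2642, 0.0215]
ee_rot: [0.707, 0.707, 0.0, 0.0]
ft_force: [0.1, -0.7, 0.1]
grip_width: 1.0
grasp_force: 0.0
clock: 39.55
position: [0.4297, -0.2641, 0.0215]
ee_rot: [0.707, 0.707, 0.0, 0.0]
ft_force: [-0.8, 1.2, 6.4]
grip_width: 0.457
grasp_force: 29.8
```

```bash
python3 -m inch '[[[0,0,-0.05],[0,0,0]],[[0,0,-0.12],[0,0,0]],[[0,0,-0.2],[0,0,0]],[[0,0,-0.3],[0,0,0]],[[0,0,-0.4],[0,0,0]],[[0,0,-0.52],[0,0,0]],[[0,0,-0.64],[0,0,0]],[[0,0,-0.76],[0,0,0]],[[0,0,-0.88],[0,0,0]],[[0,0,-1],[0,0,0]]]'
python3 -m inch '[[[0.04,0,-0.1],[0,0,0]],[[0.09,0,-0.2],[0,0,0]],[[0.15,0,-0.3],[0,0,0]],[[0.22,0,-0.4],[0,0,0]],[[0.3,0,-0.5],[0,0,0]],[[0.39,0,-0.6],[0,0,0]],[[0.49,0,-0.68],[0,0,0]],[[0.59,0,-0.74],[0,0,0]],[[0.69,0,-0.78],[0,0,0]],[[0.8,0,-0.8],[0,0,0]]]'
python3 -m inch '[[[0.1,0.03,0],[0,0,0]],[[0.2,0.06,0],[0,0,0]],[[0.3,0.1,0],[0,0,0]],[[0.4,0.13,0],[0,0,0]],[[0.5,0.16,0],[0,0,0]],[[0.6,0.19,0],[0,0,0]],[[0.7,0.22,0],[0,0,0]],[[0.8,0.26,0],[0,0,0]],[[0.9,0.29,0],[0,0,0]],[[0.99,0.32,0],[0,0,0]]]'
python3 -m inch '[[[0.1,0.03,0],[0,0,0]],[[0.2,0.06,0],[0,0,0]],[[0.3,0.1,0],[0,0,0]],[[0.4,0.13,0],[0,0,0]],[[0.5,0.16,0],[0,0,0]],[[0.6,0.19,0],[0,0,0]],[[0.7,0.22,0],[0,0,0]],[[0.8,0.26,0],[0,0,0]],[[0.9,0.29,0],[0,0,0]],[[0.99,0.32,0],[0,0,0]]]'
python3 -m inch '[[[0.1,0.03,0],[0,0,0]],[[0.2,0.06,0],[0,0,0]],[[0.3,0.1,0],[0,0,0]],[[0.4,0.13,0],[0,0,0]],[[0.5,0.16,0],[0,0,0]],[[0.6,0.19,0],[0,0,0]],[[0.7,0.22,0],[0,0,0]],[[0.8,0.26,0],[0,0,0]],[[0.9,0.29,0],[0,0,0]],[[0.99,0.32,0],[0,0,0]]]'
```

```text
clock: 40.55
position: [0.4296, -0.2641, 0.1021]
ee_rot: [0.707, 0.707, 0.0, 0.0]
ft_force: [-0.8, 0.4, 0.2]
grip_width: 0.452
grasp_force: 30.3
clock: 41.55
position: [0.4296, -0.1994, 0.1655]
ee_rot: [0.707, 0.707, 0.0, 0.0]
ft_force: [-0.7, -0.3, -0.5]
grip_width: 0.46
grasp_force: 30.3
clock: 42.55
position: [0.4553, -0.1201, 0.1653]
ee_rot: [0.707, 0.707, 0.0, -0.0]
ft_force: [0.6, -0.8, -0.2]
grip_width: 0.461
grasp_force: 30.3
clock: 43.55
position: [0.4809, -0.0409, 0.1653]
ee_rot: [0.707, 0.707, -0.0, -0.0]
ft_force: [-0.4, -0.1, -0.8]
grip_width: 0.456
grasp_force: 30.3
clock: 44.55
position: [0.5065, 0.0383, 0.1653]
ee_rot: [0.707, 0.707, 0.0, -0.0]
ft_force: [0.7, 0.3, -1.5]
grip_width: 0.463
grasp_force: 30.3
```

```bash
python3 -m inch '[[[0.1,0.03,0],[0,0,0]],[[0.2,0.06,0],[0,0,0]],[[0.3,0.1,0],[0,0,0]],[[0.4,0.13,0],[0,0,0]],[[0.5,0.16,0],[0,0,0]],[[0.6,0.19,0],[0,0,0]],[[0.7,0.22,0],[0,0,0]],[[0.8,0.26,0],[0,0,0]],[[0.9,0.29,0],[0,0,0]],[[0.99,0.32,0],[0,0,0]]]'
python3 -m inch '[[[0.1,0.03,0],[0,0,0]],[[0.2,0.06,0],[0,0,0]],[[0.3,0.1,0],[0,0,0]],[[0.4,0.13,0],[0,0,0]],[[0.5,0.16,0],[0,0,0]],[[0.6,0.19,0],[0,0,0]],[[0.7,0.22,0],[0,0,0]],[[0.8,0.26,0],[0,0,0]],[[0.9,0.29,0],[0,0,0]],[[0.99,0.32,0],[0,0,0]]]'
python3 -m inch '[[[0.1,0.03,0],[0,0,0]],[[0.2,0.06,0],[0,0,0]],[[0.3,0.1,0],[0,0,0]],[[0.4,0.13,0],[0,0,0]],[[0.5,0.16,0],[0,0,0]],[[0.6,0.19,0],[0,0,0]],[[0.7,0.22,0],[0,0,0]],[[0.8,0.26,0],[0,0,0]],[[0.9,0.29,0],[0,0,0]],[[0.99,0.32,0],[0,0,0]]]'
python3 -m inch '[[[0.08,0,0.05],[0,0,0]],[[0.15,0,0.12],[0,0,0]],[[0.21,0,0.2],[0,0,0]],[[0.27,0,0.3],[0,0,0]],[[0.32,0,0.4],[0,0,0]],[[0.35,0,0.5],[0,0,0]],[[0.36,0,0.6],[0,0,0]],[[0.36,0,0.7],[0,0,0]],[[0.36,0,0.8],[0,0,0]],[[0.36,0,0.9],[0,0,0]]]'
```

```text
clock: 45.55
position: [0.532, 0.1175, 0.1653]
ee_rot: [0.707, 0.707, 0.0, -0.0]
ft_force: [-0.7, 0.5, -0.3]
grip_width: 0.461
grasp_force: 30.3
clock: 46.55
position: [0.5576, 0.1967, 0.1653]
ee_rot: [0.707, 0.707, 0.0, -0.0]
ft_force: [-0.1, -1.0, -0.9]
grip_width: 0.457
grasp_force: 30.3
clock: 47.55
position: [0.5832, 0.2759, 0.1653]
ee_rot: [0.707, 0.707, 0.0, -0.0]
ft_force: [-0.4, -0.1, -0.3]
grip_width: 0.457
grasp_force: 30.3
clock: 48.55
position: [0.583, 0.3037, 0.0927]
ee_rot: [0.707, 0.707, 0.0, 0.0]
ft_force: [-1.5, -0.6, 0.6]
grip_width: 0.457
grasp_force: 30.3
```

```bash
python3 -m inch '[[[0,0,0.12],[0,0,0]],[[0,0,0.24],[0,0,0]],[[0,0,0.36],[0,0,0]],[[0,0,0.48],[0,0,0]],[[0,0,0.6],[0,0,0]],[[0,0,0.7],[0,0,0]],[[0,0,0.78],[0,0,0]],[[0,0,0.83],[0,0,0]],[[0,0,0.855],[0,0,0]],[[0,0,0.867],[0,0,0]]]'
python3 - <<'E'
from h import *
s=manip.camera("scene")[:,:,::-1][130:310,330:560]
cv2.imwrite("pics/c6.png",cv2.resize(s,(575,450),interpolation=2))
E
```

```text
clock: 49.55
position: [0.5831, 0.3041, 0.024]
ee_rot: [0.707, 0.707, 0.0, -0.0]
ft_force: [-0.6, -0.1, -0.2]
grip_width: 0.462
grasp_force: 30.3
```

View pics/c6.png

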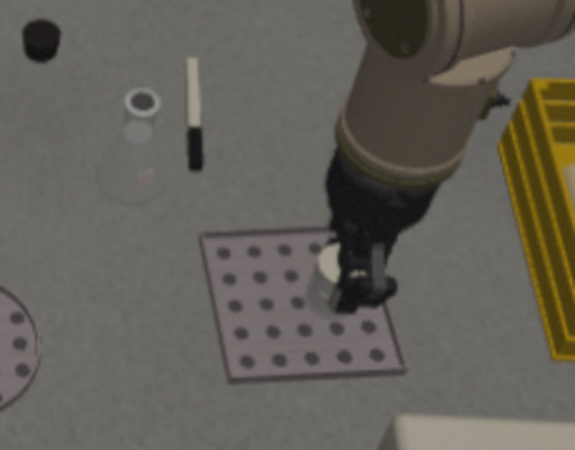

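The weighing bottle is inside the square tray, just on its floor. I'll release it and go for the other one.

```bash
python3 -m inch '[[[0,0,0.005],[0,0,0]],[[0,0,0.005],[0,0,0]],[[0,0,0.005],[0,0,0]],[[0,0,0.005],[0,0,0]],[[0,0,0.005],[0,0,0]],[[0,0,0.005],[0,0,0]],[[0,0,0.005],[0,0,0]],[[0,0,0],[0,0,0]],[[0,0,-0.03],[0,0,0]],[[0,0,-0.08],[0,0,0]]]' 1
python3 -m inch '[[[0,0,-0.1],[0,0,0]],[[0,0,-0.2],[0,0,0]],[[0,0,-0.3],[0,0,0]],[[0,0,-0.4],[0,0,0]],[[0,0,-0.5],[0,0,0]],[[0,0,-0.6],[0,0,0]],[[0,0,-0.7],[0,0,0]],[[0,0,-0.8],[0,0,0]],[[0,0,-0.9],[0,0,0]],[[0,0,-1],[0,0,0]]]'
python3 -m inch '[[[-0.1,-0.03,-0.1],[0,0,0]],[[-0.2,-0.06,-0.18],[0,0,0]],[[-0.3,-0.09,-0.24],[0,0,0]],[[-0.4,-0.12,-0.28],[0,0,0]],[[-0.5,-0.15,-0.3],[0,0,0]],[[-0.6,-0.18,-0.3],[0,0,0]],[[-0.7,-0.21,-0.3],[0,0,0]],[[-0.8,-0.25,-0.3],[0,0,0]],[[-0.9,-0.28,-0.3],[0,0,0]],[[-0.99,-0.31,-0.3],[0,0,0]]]'
python3 -m inch '[[[-0.1,-0.03,0],[0,0,0]],[[-0.2,-0.06,0],[0,0,0]],[[-0.3,-0.09,0],[0,0,0]],[[-0.4,-0.12,0],[0,0,0]],[[-0.5,-0.15,0],[0,0,0]],[[-0.6,-0.18,0],[0,0,0]],[[-0.7,-0.21,0],[0,0,0]],[[-0.8,-0.25,0],[0,0,0]],[[-0.9,-0.28,0],[0,0,0]],[[-0.99,-0.31,0],[0,0,0]]]'
python3 -m inch '[[[-0.1,-0.03,0],[0,0,0]],[[-0.2,-0.06,0],[0,0,0]],[[-0.3,-0.09,0],[0,0,0]],[[-0.4,-0.12,0],[0,0,0]],[[-0.5,-0.15,0],[0,0,0]],[[-0.6,-0.18,0],[0,0,0]],[[-0.7,-0.21,0],[0,0,0]],[[-0.8,-0.25,0],[0,0,0]],[[-0.9,-0.28,0],[0,0,0]],[[-0.99,-0.31,0],[0,0,0]]]'
```

```text
clock: 50.6
position: [0.5828, 0.3039, 0.0304]
ee_rot: [0.707, 0.707, -0.0, -0.0]
ft_force: [-0.1, 0.5, -0.6]
grip_width: 0.998
grasp_force: 0.0
clock: 51.6
position: [0.583, 0.304, 0.111]
ee_rot: [0.707, 0.707, 0.0, -0.0]
ft_force: [0.1, -0.6, -0.6]
grip_width: 0.996
grasp_force: 0.0
clock: 52.6
position: [0.558, 0.224, 0.1342]
ee_rot: [0.707, 0.707, -0.0, -0.0]
ft_force: [-0.2, 0.0, 0.4]
grip_width: 1.002
grasp_force: 0.0
clock: 53.6
position: [0.5332, 0.1448, 0.1344]
ee_rot: [0.707, 0.707, 0.0, -0.0]
ft_force: [0.5, 0.1, 0.2]
grip_width: 0.997
grasp_force: 0.0
clock: 54.6
position: [0.5084, 0.0656, 0.1343]
ee_rot: [0.707, 0.707, 0.0, -0.0]
ft_force: [0.0, -0.1, -0.5]
grip_width: 1.0
grasp_force: 0.0
```

```bash
python3 -m inch '[[[-0.1,-0.03,0],[0,0,0]],[[-0.2,-0.06,0],[0,0,0]],[[-0.3,-0.09,0],[0,0,0]],[[-0.4,-0.12,0],[0,0,0]],[[-0.5,-0.15,0],[0,0,0]],[[-0.6,-0.18,0],[0,0,0]],[[-0.7,-0.21,0],[0,0,0]],[[-0.8,-0.25,0],[0,0,0]],[[-0.9,-0.28,0],[0,0,0]],[[-0.99,-0.31,0],[0,0,0]]]'
python3 -m inch '[[[-0.1,-0.03,0],[0,0,0]],[[-0.2,-0.06,0],[0,0,0]],[[-0.3,-0.09,0],[0,0,0]],[[-0.4,-0.12,0],[0,0,0]],[[-0.5,-0.15,0],[0,0,0]],[[-0.6,-0.18,0],[0,0,0]],[[-0.7,-0.21,0],[0,0,0]],[[-0.8,-0.25,0],[0,0,0]],[[-0.9,-0.28,0],[0,0,0]],[[-0.99,-0.32,0],[0,0,0]]]'
python3 -m inch '[[[-0.1,0,0.02],[0,0,0]],[[-0.19,0,0.06],[0,0,0]],[[-0.27,0,0.12],[0,0,0]],[[-0.34,0,0.19],[0,0,0]],[[-0.39,0,0.27],[0,0,0]],[[-0.42,0,0.36],[0,0,0]],[[-0.42,0,0.46],[0,0,0]],[[-0.42,0,0.56],[0,0,0]],[[-0.42,0,0.64],[0,0,0]],[[-0.42,0,0.7],[0,0,0]]]'
```

```text
clock: 55.6
position: [0.4837, -0.0136, 0.1344]
ee_rot: [0.707, 0.707, 0.0, -0.0]
ft_force: [-0.4, -0.2, 0.9]
grip_width: 1.001
grasp_force: 0.0
clock: 56.6
position: [0.4581, -0.0928, 0.1343]
ee_rot: [0.707, 0.707, 0.0, 0.0]
ft_force: [-0.1, 0.5, -0.1]
grip_width: 1.001
grasp_force: 0.0
clock: 57.6
position: [0.4582, -0.1254, 0.0776]
ee_rot: [0.707, 0.707, -0.0, -0.0]
ft_force: [0.2, 0.1, 0.5]
grip_width: 1.0
grasp_force: 0.0
```

```bash
python3 -m inch '[[[0,0,0.1],[0,0,0]],[[0,0,0.2],[0,0,0]],[[0,0,0.3],[0,0,0]],[[0,0,0.4],[0,0,0]],[[0,0,0.5],[0,0,0]],[[0,0,0.59],[0,0,0]],[[0,0,0.66],[0,0,0]],[[0,0,0.7],[0,0,0]],[[0,0,0.71],[0,0,0]],[[0,0,0.71],[0,0,0]]]'
python3 -m inch '[[[0,0,0],[0,0,0]],[[0,0,0],[0,0,0]],[[0,0,0],[0,0,0]],[[0,0,0],[0,0,0]],[[0,0,0],[0,0,0]],[[0,0,0],[0,0,0]],[[0,0,0],[0,0,0]],[[0,0,0],[0,0,0]],[[0,0,0],[0,0,0]],[[0,0,0],[0,0,0]]]' 0 30
```

```text
clock: 58.6
position: [0.4584, -0.1257, 0.0216]
ee_rot: [0.707, 0.707, 0.0, 0.0]
ft_force: [0.5, -0.2, 0.4]
grip_width: 1.0
grasp_force: 0.0
clock: 59.6
position: [0.4585, -0.1256, 0.0218]
ee_rot: [0.707, 0.707, 0.0, 0.0]
ft_force: [-1.4, 0.5, 5.7]
grip_width: 0.459
grasp_force: 29.8
```

```bash
python3 -m inch '[[[0,0,-0.05],[0,0,0]],[[0,0,-0.12],[0,0,0]],[[0,0,-0.2],[0,0,0]],[[0,0,-0.3],[0,0,0]],[[0,0,-0.4],[0,0,0]],[[0,0,-0.52],[0,0,0]],[[0,0,-0.64],[0,0,0]],[[0,0,-0.76],[0,0,0]],[[0,0,-0.88],[0,0,0]],[[0,0,-1],[0,0,0]]]'
python3 -m inch '[[[0.03,0,-0.1],[0,0,0]],[[0.06,0,-0.2],[0,0,0]],[[0.1,0,-0.3],[0,0,0]],[[0.15,0,-0.4],[0,0,0]],[[0.2,0,-0.5],[0,0,0]],[[0.27,0,-0.6],[0,0,0]],[[0.34,0,-0.68],[0,0,0]],[[0.42,0,-0.74],[0,0,0]],[[0.51,0,-0.78],[0,0,0]],[[0.6,0,-0.8],[0,0,0]]]'
python3 -m inch '[[[0.1,0.03,0],[0,0,0]],[[0.2,0.07,0],[0,0,0]],[[0.3,0.11,0],[0,0,0]],[[0.4,0.15,0],[0,0,0]],[[0.5,0.19,0],[0,0,0]],[[0.6,0.23,0],[0,0,0]],[[0.7,0.27,0],[0,0,0]],[[0.8,0.31,0],[0,0,0]],[[0.9,0.35,0],[0,0,0]],[[0.99,0.39,0],[0,0,0]]]'
python3 -m inch '[[[0.1,0.03,0],[0,0,0]],[[0.2,0.07,0],[0,0,0]],[[0.3,0.11,0],[0,0,0]],[[0.4,0.15,0],[0,0,0]],[[0.5,0.19,0],[0,0,0]],[[0.6,0.23,0],[0,0,0]],[[0.7,0.27,0],[0,0,0]],[[0.8,0.31,0],[0,0,0]],[[0.9,0.35,0],[0,0,0]],[[0.99,0.39,0],[0,0,0]]]'
python3 -m inch '[[[0.1,0.03,0],[0,0,0]],[[0.2,0.07,0],[0,0,0]],[[0.3,0.11,0],[0,0,0]],[[0.4,0.15,0],[0,0,0]],[[0.5,0.19,0],[0,0,0]],[[0.6,0.23,0],[0,0,0]],[[0.7,0.27,0],[0,0,0]],[[0.8,0.31,0],[0,0,0]],[[0.9,0.35,0],[0,0,0]],[[0.99,0.39,0],[0,0,0]]]'
python3 -m inch '[[[0.1,0.03,0],[0,0,0]],[[0.2,0.07,0],[0,0,0]],[[0.3,0.11,0],[0,0,0]],[[0.4,0.15,0],[0,0,0]],[[0.5,0.19,0],[0,0,0]],[[0.6,0.23,0],[0,0,0]],[[0.7,0.27,0],[0,0,0]],[[0.8,0.31,0],[0,0,0]],[[0.9,0.35,0],[0,0,0]],[[0.99,0.39,0],[0,0,0]]]'
```

```text
clock: 60.6
position: [0.4583, -0.1257, 0.1024]
ee_rot: [0.707, 0.707, 0.0, 0.0]
ft_force: [-1.1, -0.1, -0.8]
grip_width: 0.459
grasp_force: 30.3
clock: 61.6
position: [0.4583, -0.0769, 0.1657]
ee_rot: [0.707, 0.707, 0.0, -0.0]
ft_force: [-0.6, -0.3, -0.7]
grip_width: 0.458
grasp_force: 30.3
clock: 62.6
position: [0.4897, 0.0023, 0.1655]
ee_rot: [0.707, 0.707, 0.0, -0.0]
ft_force: [-0.4, -0.2, -1.3]
grip_width: 0.457
grasp_force: 30.3
clock: 63.6
position: [0.5209, 0.0815, 0.1655]
ee_rot: [0.707, 0.707, 0.0, -0.0]
ft_force: [0.3, 0.9, -1.1]
grip_width: 0.454
grasp_force: 30.3
clock: 64.6
position: [0.5521, 0.1607, 0.1655]
ee_rot: [0.707, 0.707, 0.0, -0.0]
ft_force: [-0.2, 0.1, -1.5]
grip_width: 0.453
grasp_force: 30.3
clock: 65.6
position: [0.5832, 0.2399, 0.1655]
ee_rot: [0.707, 0.707, -0.0, -0.0]
ft_force: [0.5, -0.3, -0.5]
grip_width: 0.452
grasp_force: 30.3
```

```bash
python3 -m inch '[[[0,0,0.05],[0,0,0]],[[0,0,0.12],[0,0,0]],[[0,0,0.2],[0,0,0]],[[0,0,0.3],[0,0,0]],[[0,0,0.4],[0,0,0]],[[0,0,0.5],[0,0,0]],[[0,0,0.6],[0,0,0]],[[0,0,0.7],[0,0,0]],[[0,0,0.8],[0,0,0]],[[0,0,0.9],[0,0,0]]]'
python3 -m inch '[[[0,0,0.12],[0,0,0]],[[0,0,0.24],[0,0,0]],[[0,0,0.36],[0,0,0]],[[0,0,0.48],[0,0,0]],[[0,0,0.6],[0,0,0]],[[0,0,0.7],[0,0,0]],[[0,0,0.78],[0,0,0]],[[0,0,0.83],[0,0,0]],[[0,0,0.855],[0,0,0]],[[0,0,0.867],[0,0,0]]]'
python3 - <<'E'
from h import *
s=manip.camera("scene")[:,:,::-1][130:310,330:560]
cv2.imwrite("pics/c7.png",cv2.resize(s,(575,450),interpolation=2))
E
```

```text
clock: 66.6
position: [0.583, 0.2392, 0.0929]
ee_rot: [0.707, 0.707, 0.0, -0.0]
ft_force: [-0.3, 0.0, -1.0]
grip_width: 0.456
grasp_force: 30.3
clock: 67.6
position: [0.5831, 0.2392, 0.0242]
ee_rot: [0.707, 0.707, 0.0, 0.0]
ft_force: [-0.3, 0.0, -0.1]
grip_width: 0.457
grasp_force: 30.3
```

View pics/c7.png

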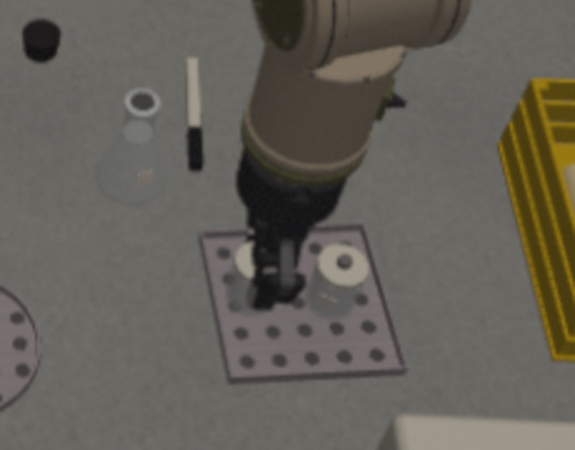

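Both bottles stand in the square tray. I'll release this one and go to the flask.

```bash
python3 -m inch '[[[0,0,0.005],[0,0,0]],[[0,0,0.005],[0,0,0]],[[0,0,0.005],[0,0,0]],[[0,0,0.005],[0,0,0]],[[0,0,0.005],[0,0,0]],[[0,0,0.005],[0,0,0]],[[0,0,0.005],[0,0,0]],[[0,0,0],[0,0,0]],[[0,0,-0.03],[0,0,0]],[[0,0,-0.08],[0,0,0]]]' 1
python3 -m inch '[[[0,0,-0.1],[0,0,0]],[[0,0,-0.2],[0,0,0]],[[0,0,-0.3],[0,0,0]],[[0,0,-0.4],[0,0,0]],[[0,0,-0.5],[0,0,0]],[[0,0,-0.6],[0,0,0]],[[0,0,-0.7],[0,0,0]],[[0,0,-0.8],[0,0,0]],[[0,0,-0.9],[0,0,0]],[[0,0,-1],[0,0,0]]]'
python3 -m inch '[[[-0.06,-0.07,-0.1],[0,0,0]],[[-0.12,-0.15,-0.2],[0,0,0]],[[-0.18,-0.22,-0.28],[0,0,0]],[[-0.24,-0.3,-0.34],[0,0,0]],[[-0.3,-0.37,-0.38],[0,0,0]],[[-0.36,-0.45,-0.4],[0,0,0]],[[-0.42,-0.52,-0.4],[0,0,0]],[[-0.48,-0.6,-0.4],[0,0,0]],[[-0.54,-0.67,-0.4],[0,0,0]],[[-0.61,-0.75,-0.4],[0,0,0]]]'
python3 -m inch '[[[-0.06,-0.07,0],[0,0,0]],[[-0.12,-0.15,0],[0,0,0]],[[-0.18,-0.22,0],[0,0,0]],[[-0.24,-0.3,0],[0,0,0]],[[-0.3,-0.37,0],[0,0,0]],[[-0.36,-0.45,0],[0,0,0]],[[-0.42,-0.52,0],[0,0,0]],[[-0.48,-0.6,0],[0,0,0]],[[-0.54,-0.67,0],[0,0,0]],[[-0.61,-0.75,0],[0,0,0]]]'
python3 - <<'E'
from h import *
print(manip.get_obs()["position"])
s=manip.camera("scene")[:,:,::-1][110:310,230:490]
cv2.imwrite("pics/c8.png",cv2.resize(s,(650,500),interpolation=2))
E
```

```text
clock: 68.65
position: [0.5829, 0.2391, 0.0306]
ee_rot: [0.707, 0.707, -0.0, -0.0]
ft_force: [1.0, -0.5, -0.4]
grip_width: 1.003
grasp_force: 0.0
clock: 69.65
position: [0.583, 0.2392, 0.1112]
ee_rot: [0.707, 0.707, 0.0, -0.0]
ft_force: [0.3, 0.3, -0.2]
grip_width: 0.997
grasp_force: 0.0
clock: 70.65
position: [0.5225, 0.19, 0.1424]
ee_rot: [0.707, 0.707, -0.0, -0.0]
ft_force: [-0.5, 0.3, 0.5]
grip_width: 0.997
grasp_force: 0.0
clock: 71.65
position: [0.4626, 0.1412, 0.1426]
ee_rot: [0.707, 0.707, 0.0, -0.0]
ft_force: [-1.1, -0.4, 0.7]
grip_width: 0.997
grasp_force: 0.0
[0.46257787 0.14118262 0.14259086]
```

View pics/c8.png

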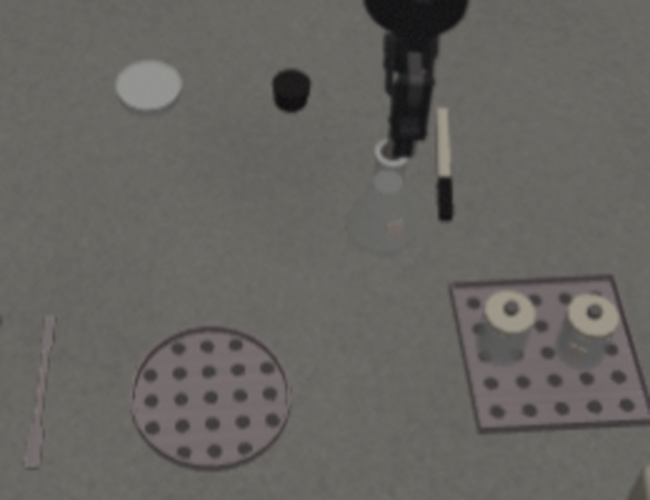

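Both bottles stand clear in the square tray. The fingers straddle the flask neck, with the lip at crop (391,153). I'll lower and grip.

```bash
python3 -m inch '[[[0,0,0.1],[0,0,0]],[[0,0,0.2],[0,0,0]],[[0,0,0.3],[0,0,0]],[[0,0,0.4],[0,0,0]],[[0,0,0.5],[0,0,0]],[[0,0,0.6],[0,0,0]],[[0,0,0.7],[0,0,0]],[[0,0,0.8],[0,0,0]],[[0,0,0.88],[0,0,0]],[[0,0,0.92],[0,0,0]]]'
python3 -m inch '[[[0,0,0],[0,0,0]],[[0,0,0],[0,0,0]],[[0,0,0],[0,0,0]],[[0,0,0],[0,0,0]],[[0,0,0],[0,0,0]],[[0,0,0],[0,0,0]],[[0,0,0],[0,0,0]],[[0,0,0],[0,0,0]],[[0,0,0],[0,0,0]],[[0,0,0],[0,0,0]]]' 0 40
```

```text
clock: 72.7
position: [0.4628, 0.1414, 0.0682]
ee_rot: [0.707, 0.707, -0.0, -0.0]
ft_force: [-0.2, 1.1, 0.2]
grip_width: 0.996
grasp_force: 0.0
clock: 73.7
position: [0.4634, 0.1417, 0.0693]
ee_rot: [0.707, 0.707, 0.0, 0.0]
ft_force: [-0.6, -0.6, 5.4]
grip_width: 0.292
grasp_force: 39.4
```

```bash
python3 -m inch '[[[0,0,-0.05],[0,0,0]],[[0,0,-0.12],[0,0,0]],[[0,0,-0.2],[0,0,0]],[[0,0,-0.3],[0,0,0]],[[0,0,-0.4],[0,0,0]],[[0,0,-0.5],[0,0,0]],[[0,0,-0.58],[0,0,0]],[[0,0,-0.64],[0,0,0]],[[0,0,-0.68],[0,0,0]],[[0,0,-0.7],[0,0,0]]]'
python3 -m inch '[[[-0.04,0.05,0],[0,0,0]],[[-0.09,0.11,0],[0,0,0]],[[-0.15,0.18,0],[0,0,0]],[[-0.21,0.26,0],[0,0,0]],[[-0.27,0.34,0],[0,0,0]],[[-0.33,0.42,0],[0,0,0]],[[-0.39,0.5,0],[0,0,0]],[[-0.46,0.58,0],[0,0,0]],[[-0.53,0.66,0],[0,0,0]],[[-0.59,0.73,0],[0,0,0]]]'
python3 -m inch '[[[-0.06,0.07,0],[0,0,0]],[[-0.12,0.14,0],[0,0,0]],[[-0.18,0.22,0],[0,0,0]],[[-0.24,0.29,0],[0,0,0]],[[-0.3,0.36,0],[0,0,0]],[[-0.36,0.44,0],[0,0,0]],[[-0.42,0.51,0],[0,0,0]],[[-0.48,0.58,0],[0,0,0]],[[-0.54,0.65,0],[0,0,0]],[[-0.59,0.72,0],[0,0,0]]]'
python3 -m inch '[[[-0.06,0.07,0],[0,0,0]],[[-0.12,0.15,0],[0,0,0]],[[-0.18,0.23,0],[0,0,0]],[[-0.25,0.31,0],[0,0,0]],[[-0.32,0.39,0],[0,0,0]],[[-0.39,0.48,0],[0,0,0]],[[-0.46,0.56,0],[0,0,0]],[[-0.52,0.64,0],[0,0,0]],[[-0.56,0.69,0],[0,0,0]],[[-0.59,0.72,0],[0,0,0]]]'
python3 -m inch '[[[0,0,0.04],[0,0,0]],[[0,0,0.1],[0,0,0]],[[0,0,0.17],[0,0,0]],[[0,0,0.25],[0,0,0]],[[0,0,0.33],[0,0,0]],[[0,0,0.4],[0,0,0]],[[0,0,0.45],[0,0,0]],[[0,0,0.49],[0,0,0]],[[0,0,0.5],[0,0,0]],[[0,0,0.5],[0,0,0]]]'
python3 - <<'E'
from h import *
s=manip.camera("scene")[:,:,::-1][150:320,210:440]
cv2.imwrite("pics/c9.png",cv2.resize(s,(690,510),interpolation=2))
E
```

```text
clock: 74.7
position: [0.463, 0.1416, 0.1252]
ee_rot: [0.707, 0.707, 0.0, -0.0]
ft_force: [0.1, 0.0, -1.2]
grip_width: 0.291
grasp_force: 39.3
clock: 75.7
position: [0.522, 0.0937, 0.125]
ee_rot: [0.707, 0.707, 0.0, 0.0]
ft_force: [-0.9, 0.7, -0.9]
grip_width: 0.291
grasp_force: 39.3
clock: 76.7
position: [0.5795, 0.0467, 0.125]
ee_rot: [0.707, 0.707, -0.0, -0.0]
ft_force: [-0.5, -0.4, -0.1]
grip_width: 0.295
grasp_force: 39.3
clock: 77.7
position: [0.637, -0.0004, 0.1249]
ee_rot: [0.707, 0.707, -0.0, 0.0]
ft_force: [-0.4, -0.2, -0.9]
grip_width: 0.29
grasp_force: 39.3
clock: 78.7
position: [0.6367, -0.0, 0.085]
ee_rot: [0.707, 0.707, 0.0, -0.0]
ft_force: [0.3, 0.1, -0.6]
grip_width: 0.293
grasp_force: 39.3
```

View pics/c9.png

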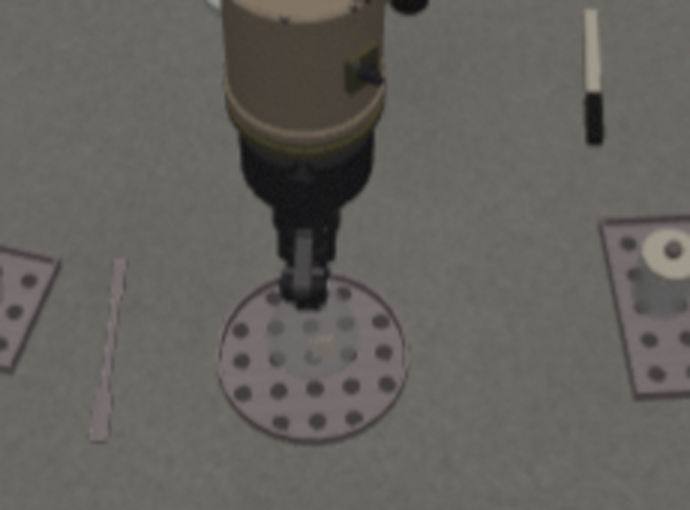

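The flask hangs upright over the dish, with its base ellipse inside the rim around crop (313,345). I'll lower it the rest of the way.

```bash
python3 -m inch '[[[0,0,0.03],[0,0,0]],[[0,0,0.06],[0,0,0]],[[0,0,0.09],[0,0,0]],[[0,0,0.12],[0,0,0]],[[0,0,0.14],[0,0,0]],[[0,0,0.15],[0,0,0]],[[0,0,0.16],[0,0,0]],[[0,0,0.165],[0,0,0]],[[0,0,0.17],[0,0,0]],[[0,0,0.17],[0,0,0]]]'
```

```text
clock: 79.75
position: [0.6367, -0.0, 0.0715]
ee_rot: [0.707, 0.707, 0.0, 0.0]
ft_force: [0.1, 0.0, -0.6]
grip_width: 0.294
grasp_force: 39.4
```

```bash
python3 -m inch '[[[0,0,0.005],[0,0,0]],[[0,0,0.01],[0,0,0]],[[0,0,0.015],[0,0,0]],[[0,0,0.015],[0,0,0]],[[0,0,0.015],[0,0,0]],[[0,0,0.015],[0,0,0]],[[0,0,0.015],[0,0,0]],[[0,0,0.015],[0,0,0]],[[0,0,0.015],[0,0,0]],[[0,0,0.015],[0,0,0]]]'
python3 -m inch '[[[0,0,0],[0,0,0]],[[0,0,0],[0,0,0]],[[0,0,0],[0,0,0]],[[0,0,0],[0,0,0]],[[0,0,0],[0,0,0]],[[0,0,0],[0,0,0]],[[0,0,0],[0,0,0]],[[0,0,0],[0,0,0]],[[0,0,0],[0,0,0]],[[0,0,-0.04],[0,0,0]]]' 1
python3 -m inch '[[[0,0,-0.1],[0,0,0]],[[0,0,-0.2],[0,0,0]],[[0,0,-0.3],[0,0,0]],[[0,0,-0.4],[0,0,0]],[[0,0,-0.5],[0,0,0]],[[0,0,-0.6],[0,0,0]],[[0,0,-0.7],[0,0,0]],[[0,0,-0.8],[0,0,0]],[[0,0,-0.9],[0,0,0]],[[0,0,-1],[0,0,0]]]'
python3 -m inch '[[[0,-0.1,-0.1],[0,0,0]],[[0,-0.2,-0.2],[0,0,0]],[[0,-0.3,-0.3],[0,0,0]],[[0,-0.4,-0.4],[0,0,0]],[[0,-0.5,-0.5],[0,0,0]],[[0,-0.6,-0.6],[0,0,0]],[[0,-0.7,-0.7],[0,0,0]],[[0,-0.8,-0.8],[0,0,0]],[[0,-0.9,-0.9],[0,0,0]],[[0,-1,-1],[0,0,0]]]'
python3 - <<'E'
from h import *
cv2.imwrite("pics/end.png",manip.camera("scene")[:,:,::-1])
E
```

```text
clock: 80.75
position: [0.6369, -0.0, 0.0714]
ee_rot: [0.707, 0.707, 0.0, 0.0]
ft_force: [-4.7, -0.1, 10.4]
grip_width: 0.291
grasp_force: 40.6
clock: 81.75
position: [0.6364, 0.0, 0.0731]
ee_rot: [0.707, 0.707, -0.0, -0.0]
ft_force: [0.3, 0.3, 0.1]
grip_width: 0.998
grasp_force: 0.0
clock: 82.75
position: [0.6367, -0.0, 0.154]
ee_rot: [0.707, 0.707, 0.0, -0.0]
ft_force: [-0.8, 0.1, -1.5]
grip_width: 0.998
grasp_force: 0.0
clock: 83.75
position: [0.556, -0.0001, 0.2341]
ee_rot: [0.707, 0.707, 0.0, -0.0]
ft_force: [0.5, -0.2, -0.3]
grip_width: 0.998
grasp_force: 0.0
```

View pics/end.png

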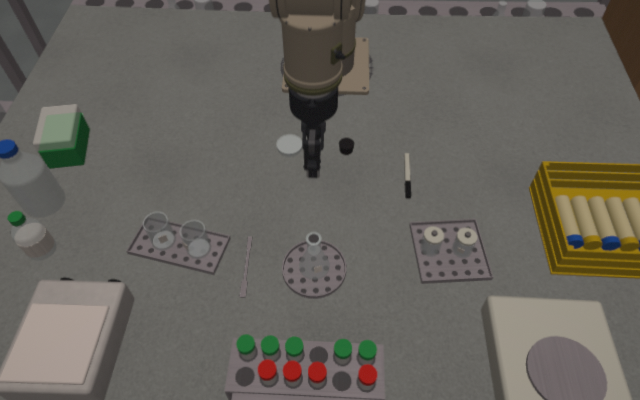

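All five pieces stand upright in their trays: beaker bases at (163,240) and (199,247), flask lip at (313,240) and bottle knobs at (434,233) and (467,235). The pen and the spatula have not moved. I'll hand in.

```bash
python3 - <<'E'
from h import *
print(plane("scene",(163,240),.004),plane("scene",(199,247),.004),plane("scene",(313,240),.107))
print(manip.hand_in())
E
```

```text
[ 0.58910806 -0.31848761  0.004     ] [ 0.60282225 -0.24028219  0.004     ] [6.40310061e-01 2.90496764e-04 1.07000000e-01]
the job is handed in; nothing more can be done
None
```

The job is handed in at about 84 s of the 122 s limit: both beakers stand in the long tray, both weighing bottles in the square tray and the flask in the round dish, with the pen and spatula unmoved in the final picture; hand-in returned no verdict.

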